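Set the jar stirrer's speed by clicks and start it

ROBOT

A 6-joint arm with a two-finger parallel gripper is mounted at the origin on a cart in front of the work surface, level with it; the furniture and walls round the work are solid. World frame = base frame: x ahead of the robot, y to its left, z up, the work surface at z = 0. Lengths are in m, angles in rad, forces in N, time in s.
With the tool pointing down it reaches from about 0.3 to 0.875 m from the base axis. Payload 6.4 kg.
Tool frame: the origin (TCP) lies midway between the tips of the shut fingers; the grasp point (between the pads) lies 19 mm behind it; x points along the fingers, y is the direction in which the jaws open and shut, and the axes are right-handed (so a half turn about x gives the same grasp; the last joint's range is limited). The gripper opens to 85 mm and grips with 20 to 120 N. Pads are 22 mm wide; open, the fingers measure 114 mm over their backs; the gripper's body (76 mm by 85 mm) begins 54 mm behind the grasp point. The pads swing forward as they close: fully open they stand 13 mm farther back than shut.
Start: joints at [-1.473, 0.181, 1.607, -0, 1.354, -0.206], TCP at [0.172, -0.549, 0.231] pointing down, gripper open.
Joint ranges: [-2.99, 2.99], [-0.89, 2.07], [0.3, 2.58], [-1.14, 4.28], [0, 2.63], [-3.12, 3.12]. Speed limits (rad/s): [2.57, 2.57, 3.01, 3.14, 3.14, 3.14].

INTERFACE

Orientations are given as a unit quaternion [w, x, y, z].
In Python, from bench import ctrl gives the robot as it stands.
- The arm moves only by the tool servo_tool, never from a script. Its argument "targets" is a list of rows, each a list of 7 numbers: the turn, a rotation vector about the tool's x, y, z in rad, then the shift along the tool's x, y, z in mm, then the opening, from -1 (shut) to 1 (fully open). A call has exactly 8 rows; each row is the pose to reach, as a shift and turn from the pose measured when the call began, along the tool's axes at that moment; what a row does not reach only later rows make up. A row lasts 1/8 s, in which the tool goes at most 62.5 mm and 10.7 degrees, less where a joint would pass 70% of its speed; a pose out of reach is approached as far as the arm can. A call with a gripper value outside its range is refused whole. The fingers move at their own pace and stop on an object; the grip force is fixed at half the most. Time passes only in rows, so rows that repeat a pose let the fingers close, or fill a call up. It gives the time, the measured TCP pose, the force and the opening at its end, in the units of the state.
- ctrl.get_obs(): the state, without advancing time (a new reading comes with each control period).
- ctrl.camera(name): name is "side" or "top" or "wrist"; returns a dict with "pixels" (420x560x3 uint8, blue, green, red), "intrinsics" (3x3 intrinsics, pixels), "D" ([k1, k2, p1, p2, k3] as OpenCV has them; the pictures are not rectified), "R" (3x3) and "t" (3): a world point X has camera coordinates R X + t; the wrist camera has in their place "tool_from_camera" (4x4, takes a point from camera to tool coordinates, whose origin is the TCP and whose axes are the tool frame's). Camera axes: x right, y down, z forward; pixel columns grow to the right and rows downward; lengths in m; the calibration is good to about 2 mm. A picture is of the moment at which its call begins: read the wrist's pose just before it. There is no depth.
- ctrl.hand_in(): hands the job in, once; it reports no verdict.
The state is a dict: "time_s": time; "q": joint angles; "dq": joint speeds; "joint_efforts": joint torques, N m; "eef_pos": TCP position; "eef_rot": TCP orientation; "wrist_force": force on the tool from outside, world axes, zero at the start; "torque": the same for the moment, N m; "opening": opening from 0.0 (shut) to 1.0 (fully open).
Only numpy, scipy, OpenCV 4.12 (cv2) and the standard library are available. Lean on these libraries where they do the work, as an engineer would, in place of code of your own. Each camera call takes 0.05 s, during which the arm holds its last target.

TASK

Stir the glue at speed four: with a closed fingertip, push the pointer of the stirrer's selector anticlockwise all the way back to zero, then clockwise exactly four clicks so that it rests at the fourth mark after zero, and only then press the round start button fully down and let it come up again. Just push and press with the fingertips: leave the jar standing on its plate, do not lift or shove the stirrer, and leave the things around it where they are.

Things in the scene. Friction and masses are not known exactly. Their poses are not given: they have to be found in the camera images.
- selector (a joint): Selector angle in rad: 0 = zero (fully anticlockwise seen from above), growing clockwise. Eight click positions 0 to 7, 0.524 apart (30 deg); four is 2.094; stops 0.05 beyond 0 and 7. Leaving a click takes about 0.08 N m (2 to 3 N at the pointer); half-way (0.262) it tips over and jumps ahead of the finger into the next one, where it stays. Starts at any of positions 1 to 7.
- selector_axis (a point): Point on the selector's axis level with the pointer's top, 36 mm above the console's panel, 96 mm above the table. Turns with the stirrer: x to its back, y to its left. Black pointer knob: drum 52 mm diameter up to 15 mm above the panel, on it a hub 28 mm diameter and one upright bar on one side of the axis (see selector_tip).
- selector_tip (a point): Top of the pointer's free end, 50 mm from the axis, level with selector_axis. The pointer is a bar 10 mm wide from the axis to here, white line on top; its flanks stand 17 to 36 mm above the panel and are free for a fingertip 20 to 45 mm from the axis.
- zero_mark (a point): Zero's mark on the panel, 55 mm from the axis, where the pointer aims at zero: a short black line with a round dot beside it, 105 deg anticlockwise from the stirrer's x axis seen from above. Seven more lines follow clockwise, 30 deg apart, one for each click.
- start_button (a joint): Travel of the start button in m: 0 up, 0.006 fully down; it springs back. About 1.5 N to start moving, 5 N fully down.
- start_button_top (a point): Centre of the top of the round grey start button (28 mm diameter), 18 mm above the console's panel when up, standing in a black collar of 44 mm diameter and 12 mm height, 117 mm to the right of the selector's axis.
- stirrer: Grey jar stirrer, loose on rubber feet, 2.5 kg. Origin at table height under the step between its two parts; x to the back, y left. Front: console 130 x 210 mm, panel 60 mm above the table, x = -130 to 0 mm, selector left, start button right. Back: deck 125 x 210 mm, 30 mm high, with a steel plate (80 mm diameter, top 34 mm up) on its right half.
- plate (a point): Centre of the top of the stirrer's steel plate, where the jar stands.
- jar_mid (a point): Centre of the closed glass glue jar (59 mm diameter, 73 mm tall, loose), 36 mm above its foot; it stands on the plate and its top is 107 mm above the table. z is its upright axis. Leave alone.
- cork_block_mid (a point): Centre of the loose cork block, 44 x 70 x 28 mm, on the table left of the console. Leave alone.
- thumb_plane_mid (a point): Point 10 mm up in the loose little brass plane, 25 x 60 x 34 mm, on the table right of the console. Leave alone.
- block_bored_mid (a point): Centre of the loose wooden block with a bored hole, 42 x 56 x 30 mm, on the table right of the deck. Leave alone.
- spool_clamp_1_mid (a point): Half-way up the loose standing spool clamp, 32 mm diameter, 116 mm tall, on the table left of the deck. Leave alone.
Mind the look-alikes: they are no part of the job. Of the things that look like the part that bears jar_mid, the middle-sized one is meant.

How it is judged:
On the way, in this order (a step that is already met when the one before it is completed fails the run):
1. the selector is turned fully anticlockwise to zero (joint below 0.12 rad) (value of joint selector below 0.12 rad), for 0.2 s.
2. the selector rests four clicks from zero (2.094 rad within 0.12) (value of joint selector between 1.9744 and 2.2144 rad), for 0.2 s.
3. the start button is pressed down (more than 4.5 mm) (value of joint start_button above 0.0045 m), for 0.05 s.
At the end, for the whole second after the job is handed in: The selector rests at position four (2.094 rad within 0.12), having been at zero before; the start button has been pressed afterwards and is up again (below 2 mm); the jar stands upright on the plate, within 20 mm of its centre; the stirrer is at rest (all of step 2 and velocity of joint selector between -0.1 and 0.1 rad/s and value of joint start_button below 0.002 m and horizontal distance between jar_mid and plate below 0.02 m and angle between jar_mid's own z axis and vertical below 0.1 rad and linear speed of stirrer below 0.02 m/s); the robot touches nothing.
It fails at once if the start button is pressed (over 3 mm) while the selector is not at four (value of joint start_button above 0.003 m and not (value of joint selector between 1.9744 and 2.2144 rad)).
It fails at once if the stirrer is shoved more than 30 mm (distance of stirrer from where it was at the start of the episode above 0.03 m).
It fails at once if the stirrer is lifted or tipped (height (world z) of stirrer above 0.01 m or angle between stirrer's own z axis and vertical above 0.1 rad).
It fails at once if the jar is lifted, slid or tipped (z of jar_mid in the frame of plate above 0.046 m or horizontal distance between jar_mid and plate above 0.025 m or angle between jar_mid's own z axis and vertical above 0.25 rad).
It fails at once if the cork block, brass plane, bored block or standing clamp is moved more than 30 mm (distance of any of cork_block_mid, thumb_plane_mid, block_bored_mid, spool_clamp_1_mid from where it was at the start of the episode above 0.03 m).
It also fails if it takes over 72 s, if anything falls off the work surface, if the arm or the gripper's body presses on something with over 40 N, if the wrist force passes 120 N, or if a joint passes its speed limit or range.

## Working session

There is one attempt and no reset: what is moved stays moved. The work goes in short steps, Python scripts to look and compute and a tool call to move; the robot and the scene stay as the last step left them, time stands still between calls to the robot, and variables do not carry over. Pictures are saved under pics/ and viewed, and the job is handed in when it is done.

Besides the shell and the picture viewer there is one more tool, called after "Request:" by a JSON object that holds its "method" and its "body", one argument or row to a line. servo_tool: Moves the arm, as the interface text tells. Its arguments: {"type":"object","properties":{"targets":{"type":"array","items":{"type":"array","items":{"type":"number"}}}},"required":["targets"]}

```bash
ls; mkdir -p pics
python3 - <<'E'
from bench import ctrl
import cv2,pickle
o=ctrl.get_obs();print(o)
d={}
for n in ["side","top","wrist"]:
    c=ctrl.camera(n);d[n]=c;cv2.imwrite(f"pics/{n}0.png",c["pixels"])
    print(n,{k:v for k,v in c.items() if k!="pixels"})
d['obs']=o
pickle.dump(d,open("c0.pkl","wb"))
E
```

```text
pics
{'time_s': 0.0, 'q': array([-1.47328050e+00,  1.81558640e-01,  1.60799704e+00,  1.25845575e-05,
        1.35376173e+00, -2.06312474e-01]), 'dq': array([-0.00011317,  0.00192056, -0.00232863,  0.0002194 ,  0.00228891,
       -0.00082926]), 'joint_efforts': array([ 2.51120095e-03, -4.44870472e+01, -3.51335657e+01, -8.02063960e-05,
        9.05327877e-03, -2.85608201e-05]), 'eef_pos': array([ 0.17198621, -0.54811488,  0.23037954]), 'eef_rot': array([ 0.10639719,  0.69900057,  0.1076145 , -0.69892558]), 'wrist_force': array([0.12643972, 0.81446923, 0.63574623]), 'torque': array([ 0.00499305,  0.02032859, -0.02659123]), 'opening': 0.9957939894980424}
side {'intrinsics': array([[452.30396047,   0.        , 273.90127031],
       [  0.        , 452.30396047, 217.12094386],
       [  0.        ,   0.        ,   1.        ]]), 'D': array([-0.03999209,  0.        ,  0.        ,  0.        ,  0.        ]), 'R': array([[ 0.95857077, -0.28444232, -0.01531791],
       [-0.1548915 , -0.47534514, -0.86605752],
       [ 0.23906211,  0.83255004, -0.49970966]]), 't': array([-0.56760015,  0.21404054
[... 382 characters left out ...]
457,  0.00414389, -0.98979267]]), 't': array([0.11386659, 0.62784449, 1.30010029])}
wrist {'intrinsics': array([[297.45358615,   0.        , 279.85775327],
       [  0.        , 297.45358615, 211.70492858],
       [  0.        ,   0.        ,   1.        ]]), 'D': array([-0.01339005,  0.        ,  0.        ,  0.        ,  0.        ]), 'tool_from_camera': array([[-4.44771818e-04, -2.87035801e-01,  9.57919752e-01,
        -1.42531315e-01],
       [ 9.99999890e-01, -2.72188344e-04,  3.82750193e-04,
         1.02662422e-03],
       [ 1.50871583e-04,  9.57919816e-01,  2.87035890e-01,
        -7.17152075e-02],
       [ 0.00000000e+00,  0.00000000e+00,  0.00000000e+00,
         1.00000000e+00]])}
```

View pics/top0.png

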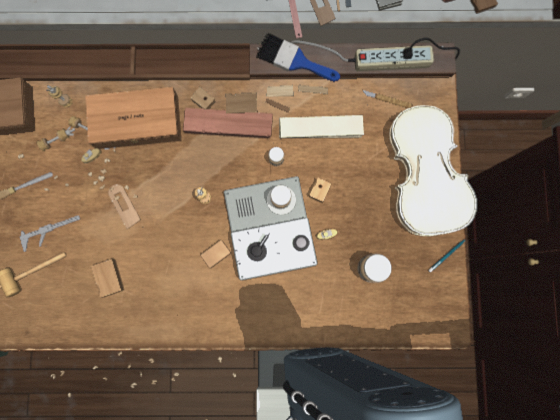

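View pics/side0.png

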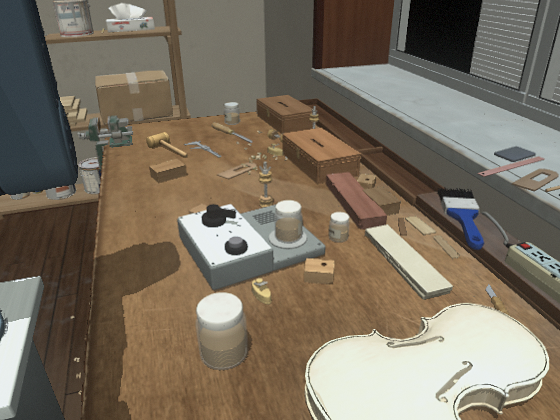

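View pics/wrist0.png

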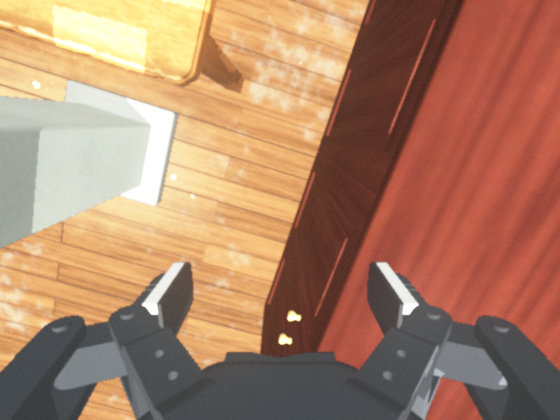

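The top view shows the stirrer around (270,228). The selector is at about (257,251) with its pointer going up-right, the button is at (301,242), and the jar is at (281,197). I'll zoom in and measure.

```bash
cat > h.py <<'E'
import numpy as np,cv2,pickle
from scipy.spatial.transform import Rotation as Ro
def ray(c,uv):
    p=cv2.undistortPoints(np.array([[uv]],float),c["intrinsics"],c["D"])[0,0]
    d=np.array([p[0],p[1],1.])
    if "R" in c: return -c["R"].T@c["t"], c["R"].T@d
    T=c["T"]; return T[:3,3],T[:3,:3]@d
def onz(c,uv,z):
    o,d=ray(c,uv); return o+d*(z-o[2])/d[2]
def toolT(o):
    q=o["eef_rot"];T=np.eye(4);T[:3,:3]=Ro.from_quat([q[1],q[2],q[3],q[0]]).as_matrix();T[:3,3]=o["eef_pos"];return T
def proj(c,X):
    X=np.asarray(X,float).reshape(-1,3)
    if "R" in c: R,t=c["R"],c["t"]
    else:
        T=np.linalg.inv(c["T"]);R,t=T[:3,:3],T[:3,3]
    return cv2.projectPoints(X,cv2.Rodrigues(R)[0],t,c["intrinsics"],c["D"])[0][:,0]
def shot(name):
    from bench import ctrl
    o=ctrl.get_obs();c=ctrl.camera(name)
    if name=="wrist": c["T"]=toolT(o)@c["tool_from_camera"]
    return o,c
E
python3 - <<'E'
from h import *
d=pickle.load(open("c0.pkl","rb"))
t=d["top"]["pixels"]
cv2.imwrite("pics/topz.png",cv2.resize(t[165:290,190:340],None,fx=5,fy=4.8,interpolation=cv2.INTER_CUBIC))
c=d["top"]
hsv=cv2.cvtColor(t,cv2.COLOR_BGR2HSV)
m=((hsv[...,1]<40)&(hsv[...,2]>185)).astype(np.uint8);m[:215]=0;m[290:]=0;m[:,:220]=0;m[:,325:]=0
cn=max(cv2.findContours(m,0,1)[0],key=cv2.contourArea)
r=cv2.minAreaRect(cn);b=cv2.boxPoints(r);print(r,b)
for p in b: print(onz(c,p,.06))
print(toolT(d["obs"]))
E
```

```text
((273.5409851074219, 248.27247619628906), (47.23124313354492, 77.70532989501953), 78.95905303955078) [[230.88483 232.53465]
 [307.15186 217.65327]
 [316.19714 264.0103 ]
 [239.93011 278.89166]]
[0.5558765  0.22422057 0.06      ]
[0.59471702 0.02276465 0.06      ]
[0.47281475 0.00067495 0.06      ]
[0.43492335 0.19953172 0.06      ]
[[-1.55694141e-04  2.99172624e-01 -9.54198992e-01  1.71986214e-01]
 [ 1.71776355e-03 -9.54197516e-01 -2.99172441e-01 -5.48114878e-01]
 [-9.99998513e-01 -1.68566765e-03 -3.65344866e-04  2.30379536e-01]
 [ 0.00000000e+00  0.00000000e+00  0.00000000e+00  1.00000000e+00]]
```

View pics/topz.png

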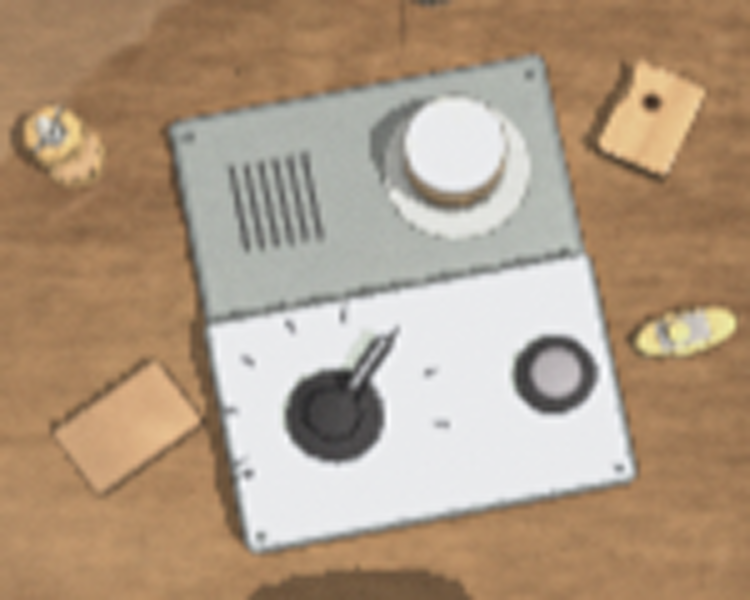

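Request:
{"method": "servo_tool", "body": {
  "targets": [
    [0.06,0,0,-4,-40,-38,-1],
    [0.12,0,0,-8,-84,-80,-1],
    [0.18,0,0,-12,-128,-122,-1],
    [0.24,0,0,-16,-172,-164,-1],
    [0.3,0,0,-20,-216,-206,-1],
    [0.36,0,0,-24,-260,-248,-1],
    [0.42,0,0,-28,-304,-290,-1],
    [0.48,0,0,-30,-340,-326,-1]
  ]
}}

```text
time_s: 1.15
eef_pos: [0.3819, -0.1242, 0.2615]
eef_rot: [-0.063, 0.705, -0.062, -0.704]
wrist_force: [0.4, -0.4, 0.5]
opening: -0.001
```

Request:
{"method": "servo_tool", "body": {
  "targets": [
    [0.07,0,0,2,-45,-13,-1],
    [0.14,0,0,4,-90,-27,-1],
    [0.21,0,0,6,-135,-40,-1],
    [0.28,0,0,8,-180,-54,-1],
    [0.35,0,0,10,-220,-66,-1],
    [0.42,0,0,10,-251,-75,-1],
    [0.42,0,0,10,-251,-75,-1],
    [0.42,0,0,10,-251,-75,-1]
  ]
}}

```text
time_s: 2.15
eef_pos: [0.4996, 0.1092, 0.2514]
eef_rot: [0.208, -0.676, 0.208, 0.676]
wrist_force: [-0.3, -0.5, -0.5]
opening: 0.0
```

Run:
```python
from h import *
o,c=shot("wrist");cv2.imwrite("pics/w1.png",c["pixels"])
pickle.dump((o,c),open("w1.pkl","wb"))
print(o["eef_pos"],o["q"],toolT(o).round(3),o["wrist_force"])
o,t=shot("top");cv2.imwrite("pics/t1.png",t["pixels"][140:310,160:360]);pickle.dump(t,open("t1.pkl","wb"))
```

```text
[0.49959428 0.10918867 0.25139149] [-1.76009854e-02  1.96397900e-02  1.74135035e+00  5.25778169e-04
  1.38081910e+00  2.14960758e+00] [[-0.    -0.562 -0.827  0.5  ]
 [ 0.001 -0.827  0.562  0.109]
 [-1.    -0.     0.     0.251]
 [ 0.     0.     0.     1.   ]] [-0.30372749 -0.53761441 -0.49074404]
```

View pics/w1.png

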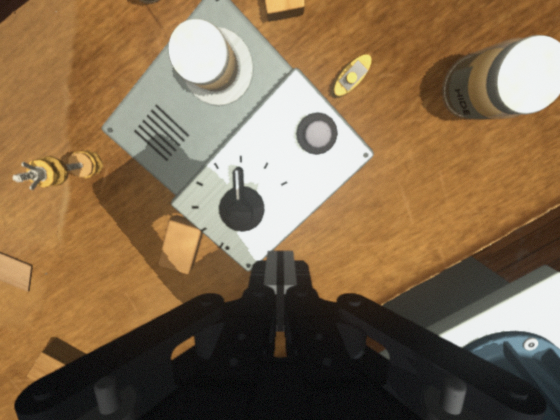

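The wrist view shows the knob at about (241,208), the pointer tip at (237,169), the button at (318,132), and the fingertips at (281,252). I'll enlarge it for precise measuring.

Run:
```python
from h import *
o,c=pickle.load(open("w1.pkl","rb"))
p=c["pixels"]
cv2.imwrite("pics/w1z.png",cv2.resize(p[90:290,170:370],None,fx=3,fy=3,interpolation=cv2.INTER_CUBIC))
print("tip px",proj(c,[o["eef_pos"]]))
T=toolT(o)
for h in (8,10,12,15): print(h,proj(c,[(T@[ -.002,s*h/1000,-.011,1])[:3] for s in(-1,1)]).round(1).tolist())
g=cv2.cvtColor(p,cv2.COLOR_BGR2GRAY)
m=(g<75).astype(np.uint8)
for cn in cv2.findContours(m[:245],0,1)[0]:
    if cv2.contourArea(cn)>150: 
        e=cv2.fitEllipse(cn);print(e,cv2.boundingRect(cn))
```

```text
tip px [[276.79033246 266.59373371]]
8 [[261.1, 249.0], [292.3, 249.0]]
10 [[257.2, 249.0], [296.2, 249.0]]
12 [[253.3, 249.0], [300.1, 249.0]]
15 [[247.4, 249.0], [306.0, 249.0]]
((538.4962768554688, 230.98805236816406), (30.650327682495117, 77.25565338134766), 70.86517333984375) (492, 206, 68, 39)
((241.1536865234375, 206.9172821044922), (39.192874908447266, 50.31261444091797), 6.916708469390869) (220, 173, 43, 57)
((116.00603485107422, 182.1968231201172), (24.680591583251953, 54.907493591308594), 50.695106506347656) (93, 159, 48, 46)
((321.643310546875, 199.25851440429688), (158.46189880371094, 398.4106750488281), 0.0) (487, 68, 23, 45)
((454.45281982421875, 88.13334655761719), (65.70295715332031, 69.3031997680664), 139.20108032226562) (420, 54, 68, 66)
((286.00262451171875, 14.069901466369629), (6.449766635894775, 46.91231918334961), 79.59020233154297) (267, 8, 37, 13)
((8.737037658691406, 7.356320858001709), (17.096010208129883, 32.19406509399414), 57.216976165771484) (0, 0, 28, 23)
```

View pics/w1z.png

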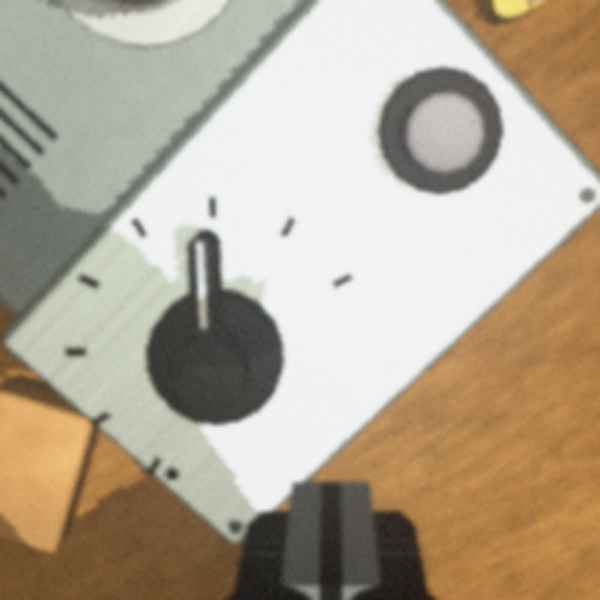

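Run:
```python
from h import *
from scipy.optimize import least_squares
o,c=pickle.load(open("w1.pkl","rb"))
z=np.array([(155,466),(103,417),(75,351),(89,281),(139,227),(212,207),(288,226),(343,280)],float)
uv=z/3+[170,90]
P=np.array([onz(c,p,.06)[:2] for p in uv])
k=np.arange(8)
def f(v):
    a=v[2]+np.radians(105-30*k); return (P-np.c_[v[0]+v[3]*np.cos(a),v[1]+v[3]*np.sin(a)]).ravel()
s=least_squares(f,[.48,.16,.19,.055]);print(s.x,np.degrees(s.x[2]),np.abs(s.fun).max())
ax,ay,y,_=s.x
R=np.array([[np.cos(y),-np.sin(y)],[np.sin(y),np.cos(y)]])
print("button pred",[ax,ay]+R@[0,-.117], "meas",onz(c,np.array([445,132])/3+[170,90],.078))
print("drum",onz(c,np.array([215,356])/3+[170,90],.075))
print("tip",onz(c,np.array([206,236])/3+[170,90],.096),"pred",[ax,ay]+.05*np.array([np.cos(y-np.pi/4),np.sin(y-np.pi/4)]))
T=toolT(o)
for x in (0,-.005,-.01,-.02,-.03):print(x,proj(c,[(T@[x,0,-.011,1])[:3]])[0])
# top
d=pickle.load(open("c0.pkl","rb"))["top"]
for n,q,h in(("drum",(335,415),.075),("btn",(555,372),.078)):print(n,onz(d,(190+q[0]/5,165+q[1]/4.8),h))
```

```text
[0.50540923 0.15511222 0.19442667 0.05549574] 11.139827730130106 0.001000899994048926
button pred [0.5280141  0.04031667] meas [0.5275669  0.04016207 0.078     ]
drum [0.50689958 0.15358544 0.075     ]
tip [0.54568764 0.1256614  0.096     ] pred [0.54692922 0.12725382]
0 [276.72372422 247.41333346]
-0.005 [276.63539825 251.4032264 ]
-0.01 [276.54125051 255.65666608]
-0.02 [276.3330326 265.0656768]
-0.03 [276.09323006 275.90547976]
drum [0.50513745 0.15472017 0.075     ]
btn [0.52778954 0.04064081 0.078     ]
```

Request:
{"method": "servo_tool", "body": {
  "targets": [
    [0,0,0,25,-9,-7,-1],
    [0,0,0,60,-17,-13,-1],
    [0,0,0,95,-17,-13,-1],
    [0,0,0,130,-17,-13,-1],
    [0,0,0,155,-17,-13,-1],
    [0,0,0,170,-17,-13,-1],
    [0,0,0,170,-17,-13,-1],
    [0,0,0,170,-17,-13,-1]
  ]
}}

```text
time_s: 3.25
eef_pos: [0.521, 0.1153, 0.0829]
eef_rot: [-0.209, 0.676, -0.208, -0.675]
wrist_force: [-0.3, -0.2, -0.4]
opening: 0.001
```

Run:
```python
from h import *
o,c=shot("wrist");cv2.imwrite("pics/w2.png",c["pixels"])
print(o["eef_pos"],o["wrist_force"])
```

```text
[0.52100761 0.1153267  0.08285553] [-0.27549812 -0.1986974  -0.43552753]
```

View pics/w2.png

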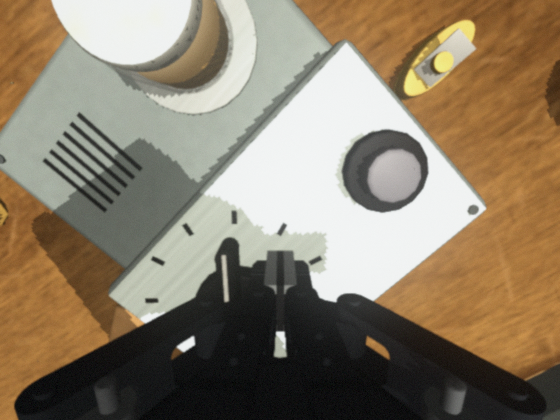

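The pointer at (230,265) is left of the fingertip at (281,255) and parallel to it, with a clear gap. Next I'll work out the arc numbers.

```bash
cat >> h.py <<'E'
AX=np.array([.5055,.1548]);YAW=np.radians(11.14)
def arc(o,k0,ks,side,r=34,s=11.7):
    """side -1: finger clockwise of pointer (pushes ccw); +1 other. k: click position of pointer (float). rows: turn about x, y, z shift mm"""
    T=toolT(o);p=T[:2,3]*1000;a=np.arctan2(T[1,1],T[0,1])
    for k in ks:
        ph=YAW+np.radians(105-30*k)
        e=np.array([np.cos(ph),np.sin(ph)]);n=np.array([-e[1],e[0]])
        t=AX*1000+r*e+side*s*n; d=t-p
        turn=-((ph-np.pi/2-a+np.pi)%(2*np.pi)-np.pi)
        print(k,[round(turn,2),round(float(d@T[:2,1]),1),round(float(d@T[:2,2]),1)])
E
python3 - <<'E'
from h import *
from bench import ctrl
o=ctrl.get_obs()
arc(o,5,[5,4.75,4.5,4.25,4,3.75,3.5,3.25,3],-1)
E
```

```text
5 [np.float64(-0.01), -12.3, 1.0]
4.75 [np.float64(-0.14), -16.8, -0.2]
4.5 [np.float64(-0.27), -21.5, -0.8]
4.25 [np.float64(-0.4), -26.2, -0.7]
4 [np.float64(-0.53), -30.9, -0.1]
3.75 [np.float64(-0.66), -35.4, 1.1]
3.5 [np.float64(-0.79), -39.7, 2.9]
3.25 [np.float64(-0.92), -43.8, 5.3]
3 [np.float64(-1.05), -47.5, 8.2]
```

Request:
{"method": "servo_tool", "body": {
  "targets": [
    [0,0,0,2,-6,0,-1],
    [0,0,0,2,-12,1,-1],
    [-0.07,0,0,2,-14.5,0.5,-1],
    [-0.14,0,0,2,-17,0,-1],
    [-0.2,0,0,2,-19,-0.5,-1],
    [-0.27,0,0,2,-21.5,-1,-1],
    [-0.33,0,0,2,-24,-1,-1],
    [-0.4,0,0,2,-26,-1,-1]
  ]
}}

```text
time_s: 4.3
eef_pos: [0.5369, 0.1367, 0.0812]
eef_rot: [-0.069, 0.705, -0.069, -0.703]
wrist_force: [-0.2, -2.3, 0.6]
opening: 0.002
```

Run:
```python
from h import *
o,c=shot("wrist");cv2.imwrite("pics/w3.png",c["pixels"])
print(o["eef_pos"],o["wrist_force"])
arc(o,4,[4.25,4,3.75,3.5,3.25,3,2.75,2.5,2.25,2,1.75],-1)
```

```text
[0.53692913 0.13667617 0.08124837] [-0.20735849 -2.26143476  0.6115945 ]
4.25 [np.float64(0.0), 0.1, 0.4]
4 [np.float64(-0.13), -4.4, -0.9]
3.75 [np.float64(-0.26), -9.1, -1.5]
3.5 [np.float64(-0.39), -13.8, -1.5]
3.25 [np.float64(-0.52), -18.4, -1.0]
3 [np.float64(-0.65), -23.0, 0.2]
2.75 [np.float64(-0.78), -27.4, 2.0]
2.5 [np.float64(-0.91), -31.4, 4.3]
2.25 [np.float64(-1.04), -35.2, 7.2]
2 [np.float64(-1.18), -38.5, 10.5]
1.75 [np.float64(-1.31), -41.4, 14.2]
```

View pics/w3.png

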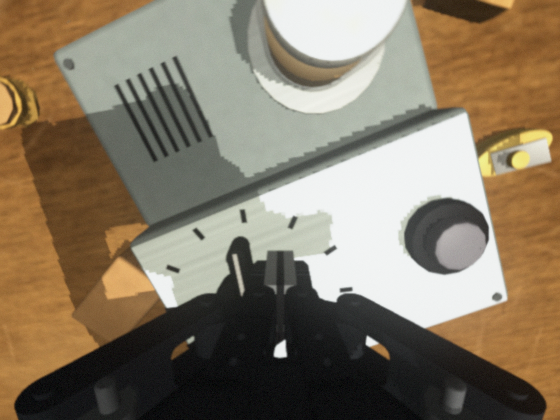

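The pointer is now at mark 4, with its tip at (238,240). There is an 8 mm gap to the pad, so the contact is on the wider finger body, about 19.5 mm from the pointer's centre line. I'll lower the tool 2 mm and continue with that offset.

Run:
```python
from h import *
from bench import ctrl
o=ctrl.get_obs()
arc(o,4,[4,3.75,3.5,3.25,3,2.75,2.5,2.25,2,1.75],-1,s=19.7)
```

```text
4 [np.float64(-0.13), 3.6, -1.7]
3.75 [np.float64(-0.26), -1.3, -3.4]
3.5 [np.float64(-0.39), -6.3, -4.5]
3.25 [np.float64(-0.52), -11.4, -4.8]
3 [np.float64(-0.65), -16.5, -4.5]
2.75 [np.float64(-0.78), -21.6, -3.6]
2.5 [np.float64(-0.91), -26.5, -1.9]
2.25 [np.float64(-1.04), -31.1, 0.3]
2 [np.float64(-1.17), -35.4, 3.1]
1.75 [np.float64(-1.3), -39.3, 6.5]
```

Request:
{"method": "servo_tool", "body": {
  "targets": [
    [-0.13,0,0,1,0,-2,-1],
    [-0.26,0,0,2,-1.5,-3.5,-1],
    [-0.39,0,0,2,-6.5,-4.5,-1],
    [-0.52,0,0,2,-11.5,-5,-1],
    [-0.65,0,0,2,-16.5,-4.5,-1],
    [-0.78,0,0,2,-21.5,-3.5,-1],
    [-0.91,0,0,2,-26.5,-2,-1],
    [-1.04,0,0,2,-31,0.5,-1]
  ]
}}

```text
time_s: 5.35
eef_pos: [0.5427, 0.1679, 0.0795]
eef_rot: [0.292, 0.645, 0.291, -0.643]
wrist_force: [-0.2, 0.2, 0.2]
opening: 0.001
```

Run:
```python
from h import *
o,c=shot("wrist");cv2.imwrite("pics/w4.png",c["pixels"])
print(o["eef_pos"],o["wrist_force"])
arc(o,2,[2.25,2,1.75,1.5,1.25,1,.75,.5,.25,0],-1,s=19.7)
```

```text
[0.54274144 0.16789309 0.07948473] [-0.21504272  0.1721753   0.15081022]
2.25 [np.float64(0.0), 0.4, 0.4]
2 [np.float64(-0.13), -4.2, -1.9]
1.75 [np.float64(-0.26), -9.1, -3.5]
1.5 [np.float64(-0.39), -14.1, -4.5]
1.25 [np.float64(-0.52), -19.2, -4.9]
1 [np.float64(-0.65), -24.4, -4.6]
0.75 [np.float64(-0.78), -29.4, -3.6]
0.5 [np.float64(-0.91), -34.3, -1.9]
0.25 [np.float64(-1.05), -38.9, 0.3]
0 [np.float64(-1.18), -43.2, 3.2]
```

View pics/w4.png

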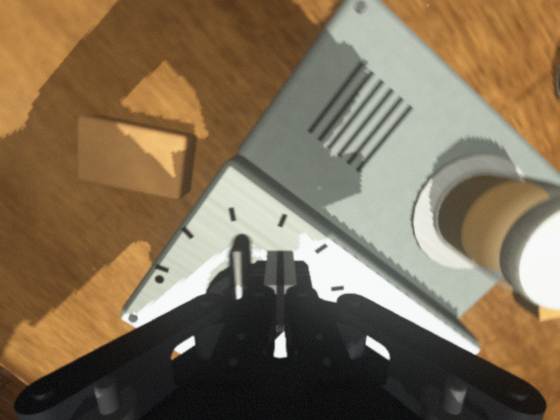

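The pointer is at mark 2, with marks 0, 1 and 2 at (163,268), (187,232) and (232,214). I'll continue on to zero.

Request:
{"method": "servo_tool", "body": {
  "targets": [
    [-0.13,0,0,0,-4,-2,-1],
    [-0.26,0,0,0,-9,-3.5,-1],
    [-0.39,0,0,0,-14,-4.5,-1],
    [-0.52,0,0,0,-19,-5,-1],
    [-0.65,0,0,0,-24.5,-4.5,-1],
    [-0.78,0,0,0,-29.5,-3.5,-1],
    [-0.91,0,0,0,-34.5,-2,-1],
    [-1.05,0,0,0,-39,0.5,-1]
  ]
}}

```text
time_s: 6.4
eef_pos: [0.5126, 0.194, 0.0795]
eef_rot: [0.578, 0.41, 0.576, -0.408]
wrist_force: [0.6, -0.2, -0.1]
opening: 0.001
```

Run:
```python
from h import *
o,c=shot("wrist");cv2.imwrite("pics/w5.png",c["pixels"])
print(o["eef_pos"],o["wrist_force"])
arc(o,0,[.25,.1,0],-1,s=19.7)
```

```text
[0.512636   0.19401811 0.07948386] [ 0.61720276 -0.21660668 -0.07787035]
0.25 [np.float64(0.01), 0.4, 0.9]
0.1 [np.float64(-0.07), -2.3, -0.6]
0 [np.float64(-0.12), -4.2, -1.4]
```

View pics/w5.png

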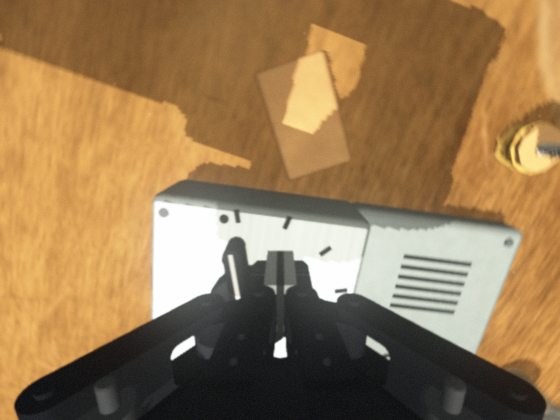

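Zero's mark with its dot is at (237,215) and (224,219), and the pointer aims at it. I'll nudge slightly further to settle the pointer fully at zero.

Request:
{"method": "servo_tool", "body": {
  "targets": [
    [-0.05,0,0,0,-1.5,-0.5,-1],
    [-0.1,0,0,0,-3,-1,-1],
    [-0.1,0,0,0,-3.5,-1,-1],
    [-0.1,0,0,0,-3.5,-1,-1],
    [-0.1,0,0,0,-3.5,-1,-1],
    [-0.1,0,0,0,-3.5,-1,-1],
    [-0.1,0,0,0,-3.5,-1,-1],
    [-0.1,0,0,0,-3.5,-1,-1]
  ]
}}

```text
time_s: 7.45
eef_pos: [0.5084, 0.194, 0.0795]
eef_rot: [0.598, 0.379, 0.597, -0.377]
wrist_force: [2.4, 4.0, 0.8]
opening: 0.001
```

Run:
```python
from h import *
o,c=shot("wrist");cv2.imwrite("pics/w6.png",cv2.resize(c["pixels"][180:330,180:380],None,fx=4,fy=4,interpolation=cv2.INTER_CUBIC))
print(o["eef_pos"],o["wrist_force"],toolT(o)[:2,1:3])
P=AX+0;ph=YAW+np.radians(105);T=toolT(o)
d=np.r_[AX,0]-T[:3,3];print("axis in tool",T[:3,:3].T@d)
arc(o,0,[0.03],1,s=28)
```

```text
[0.50842638 0.19401587 0.07945134] [2.35947078 4.03866407 0.84812356] [[ 0.90364995  0.42826025]
 [ 0.42825814 -0.90365543]]
axis in tool [ 0.07938866 -0.01971104  0.03417427]
0.03 [np.float64(0.0), -47.4, 0.1]
```

View pics/w6.png

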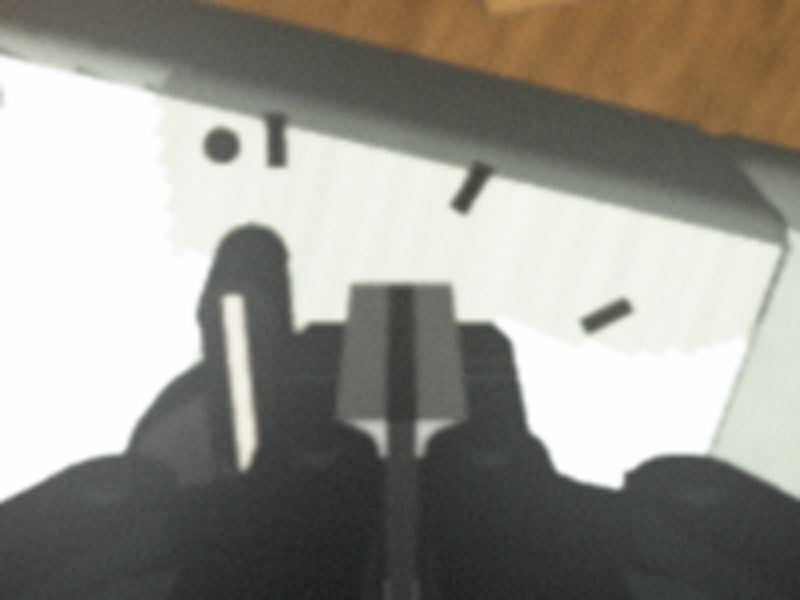

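The dark finger body now rests against the pointer, which is held at zero against its stop (about 4 N). I'll back off, lift over, and come down on its other side.

Request:
{"method": "servo_tool", "body": {
  "targets": [
    [0,0,0,0,6,0,-1],
    [0,0,0,-20,6,0,-1],
    [0,0,0,-38,6,0,-1],
    [0,0,0,-38,-20,0,-1],
    [0,0,0,-38,-49,0,-1],
    [0,0,0,-38,-49,0,-1],
    [0,0,0,-18,-49,0,-1],
    [0,0,0,0,-49,0,-1]
  ]
}}

```text
time_s: 8.5
eef_pos: [0.4654, 0.1731, 0.0796]
eef_rot: [0.599, 0.379, 0.596, -0.377]
wrist_force: [0.5, -0.6, -1.3]
opening: 0.002
```

Run:
```python
from h import *
o,c=shot("wrist");cv2.imwrite("pics/w7.png",c["pixels"])
print(o["eef_pos"],o["wrist_force"])
print("s,k=0");arc(o,0,[0,.25,.5,.75,1,1.25,1.5,1.75],1,s=19.7)
```

```text
[0.46543277 0.17308241 0.07957358] [ 0.4540236  -0.61449678 -1.31367747]
s,k=0
0 [np.float64(-0.01), 8.2, -0.0]
0.25 [np.float64(0.12), 12.8, -2.4]
0.5 [np.float64(0.25), 17.6, -4.1]
0.75 [np.float64(0.38), 22.7, -5.2]
1 [np.float64(0.51), 27.8, -5.6]
1.25 [np.float64(0.64), 32.9, -5.4]
1.5 [np.float64(0.77), 38.0, -4.4]
1.75 [np.float64(0.9), 42.9, -2.9]
```

View pics/w7.png

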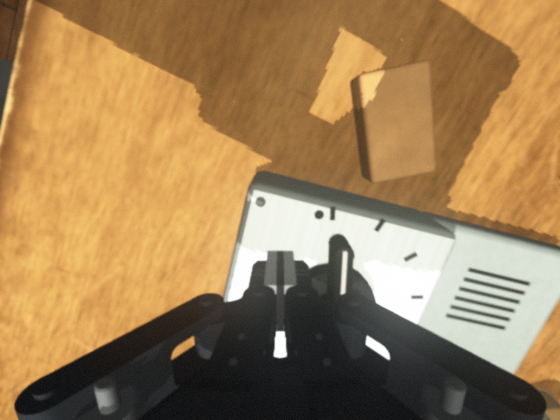

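The pointer is still at zero and the finger is on its other side. Now pushing clockwise.

Request:
{"method": "servo_tool", "body": {
  "targets": [
    [0,0,0,0,8,0,-1],
    [0.12,0,0,0,13,-2.5,-1],
    [0.25,0,0,0,17.5,-4,-1],
    [0.38,0,0,0,22.5,-5,-1],
    [0.51,0,0,0,28,-5.5,-1],
    [0.64,0,0,0,33,-5.5,-1],
    [0.77,0,0,0,38,-4.5,-1],
    [0.9,0,0,0,43,-3,-1]
  ]
}}

```text
time_s: 9.55
eef_pos: [0.5028, 0.1945, 0.0783]
eef_rot: [0.372, 0.602, 0.372, -0.6]
wrist_force: [0.6, 0.6, 1.0]
opening: 0.003
```

Run:
```python
from h import *
o,c=shot("wrist");cv2.imwrite("pics/w8.png",c["pixels"])
print(o["eef_pos"],o["wrist_force"])
print("s,k=0");arc(o,0,[1.75,2,2.25,2.5,2.75,3,3.25,3.5,3.75],1,s=19.7)
```

```text
[0.50284441 0.19448508 0.07834438] [0.58592613 0.55250708 1.01468259]
s,k=0
1.75 [np.float64(-0.0), 0.3, 0.4]
2 [np.float64(0.13), 4.9, -1.9]
2.25 [np.float64(0.26), 9.8, -3.6]
2.5 [np.float64(0.39), 14.8, -4.6]
2.75 [np.float64(0.52), 19.9, -4.9]
3 [np.float64(0.65), 25.1, -4.6]
3.25 [np.float64(0.78), 30.1, -3.6]
3.5 [np.float64(0.91), 35.0, -2.0]
3.75 [np.float64(1.05), 39.6, 0.3]
```

View pics/w8.png

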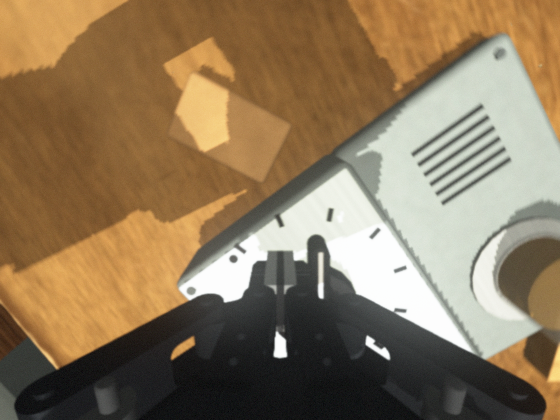

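The pointer is at mark 2 (330,214). I'll push on to 3, then check.

Request:
{"method": "servo_tool", "body": {
  "targets": [
    [0.1,0,0,-1,4,-1.5,-1],
    [0.2,0,0,-1,7.5,-3,-1],
    [0.3,0,0,-1,11.5,-4,-1],
    [0.39,0,0,-1,15,-4.5,-1],
    [0.46,0,0,-1,17.5,-5,-1],
    [0.52,0,0,-1,20,-5,-1],
    [0.52,0,0,-1,20,-5,-1],
    [0.52,0,0,-1,20,-5,-1]
  ]
}}

```text
time_s: 10.6
eef_pos: [0.5242, 0.1901, 0.08]
eef_rot: [0.204, 0.679, 0.204, -0.675]
wrist_force: [0.0, -0.1, -0.6]
opening: -0.003
```

Run:
```python
from h import *
o,c=shot("wrist");cv2.imwrite("pics/w9.png",c["pixels"])
print(o["eef_pos"],o["wrist_force"])
arc(o,0,[2.75,3,3.25,3.5,3.6,3.7,3.75,3.85],1,s=19.7)
```

```text
[0.52416747 0.19005674 0.0799709 ] [ 0.02218163 -0.10045809 -0.63457593]
2.75 [np.float64(-0.0), -0.7, 1.1]
3 [np.float64(0.13), 3.9, -1.2]
3.25 [np.float64(0.26), 8.8, -2.9]
3.5 [np.float64(0.39), 13.8, -3.9]
3.6 [np.float64(0.44), 15.9, -4.1]
3.7 [np.float64(0.5), 17.9, -4.2]
3.75 [np.float64(0.52), 18.9, -4.2]
3.85 [np.float64(0.57), 21.0, -4.2]
```

View pics/w9.png

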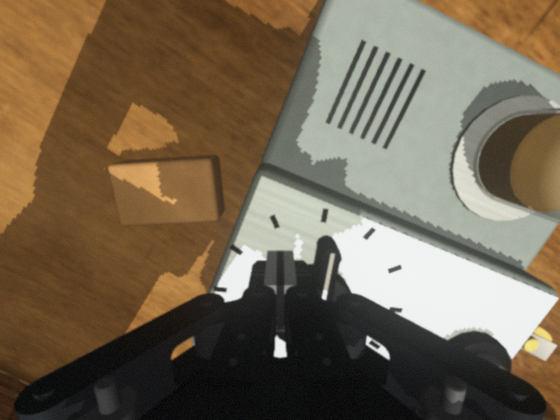

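Eight marks are visible from (220,290) for 0 to (375,344) for 7. The pointer is at the one at (324,214), which is 3. One more click.

Request:
{"method": "servo_tool", "body": {
  "targets": [
    [0.1,0,0,0,3,-1,-1],
    [0.2,0,0,0,6.5,-2,-1],
    [0.3,0,0,0,10,-3,-1],
    [0.39,0,0,0,14,-4,-1],
    [0.44,0,0,0,16,-4,-1],
    [0.5,0,0,0,18,-4,-1],
    [0.52,0,0,0,19,-4,-1],
    [0.52,0,0,0,19,-4,-1]
  ]
}}

```text
time_s: 11.65
eef_pos: [0.5379, 0.1764, 0.08]
eef_rot: [0.023, 0.708, 0.024, -0.705]
wrist_force: [-0.1, 0.5, 0.1]
opening: 0.0
```

Run:
```python
from h import *
o,c=shot("wrist");cv2.imwrite("pics/w10.png",c["pixels"])
print(o["eef_pos"],o["wrist_force"])
arc(o,0,[3.75,4],1,s=19.7)
```

```text
[0.53786381 0.17642133 0.07996933] [-0.08513896  0.46572611  0.05950716]
3.75 [np.float64(0.0), -0.2, -0.3]
4 [np.float64(0.13), 4.4, -2.6]
```

View pics/w10.png

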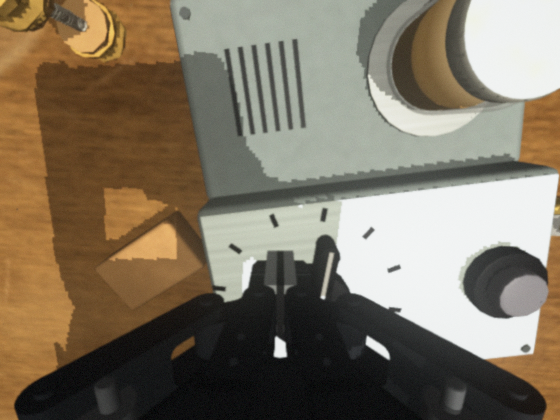

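The pointer is on the fourth mark after zero, at (324,214), with three marks remaining to its right. I'll back off, lift, and go above the button.

Request:
{"method": "servo_tool", "body": {
  "targets": [
    [0,0,0,0,-6,0,-1],
    [0,0,0,-25,-7,0,-1],
    [0,0,0,-60,-7,0,-1],
    [0,0,0,-90,20,3,-1],
    [0,0,0,-110,60,6,-1],
    [0,0,0,-110,100,10,-1],
    [0,0,0,-110,136,10,-1],
    [0,0,0,-110,136,10,-1]
  ]
}}

```text
time_s: 12.7
eef_pos: [0.5367, 0.0382, 0.19]
eef_rot: [0.022, 0.708, 0.023, -0.705]
wrist_force: [-0.1, 0.8, -1.1]
opening: -0.002
```

Run:
```python
from h import *
o,c=shot("wrist");cv2.imwrite("pics/w11.png",c["pixels"]);pickle.dump((o,c),open("w11.pkl","wb"))
print(o["eef_pos"],o["wrist_force"])
print(proj(c,[[.5277,.0403,.078],o["eef_pos"]]))
o,c=shot("top");pickle.dump((o,c),open("t11.pkl","wb"))
cv2.imwrite("pics/t11.png",cv2.resize(c["pixels"][165:290,190:340],None,fx=5,fy=4.8,interpolation=cv2.INTER_CUBIC))
```

```text
[0.5366641  0.03822151 0.1899547 ] [-0.14286278  0.81829848 -1.13051541]
[[275.41241552 217.18799795]
 [277.32571723 264.79698121]]
```

View pics/w11.png

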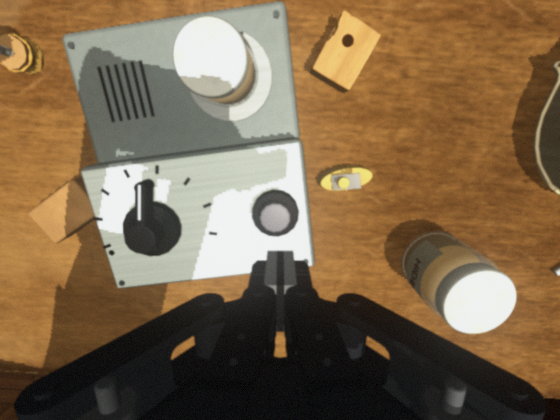

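View pics/t11.png

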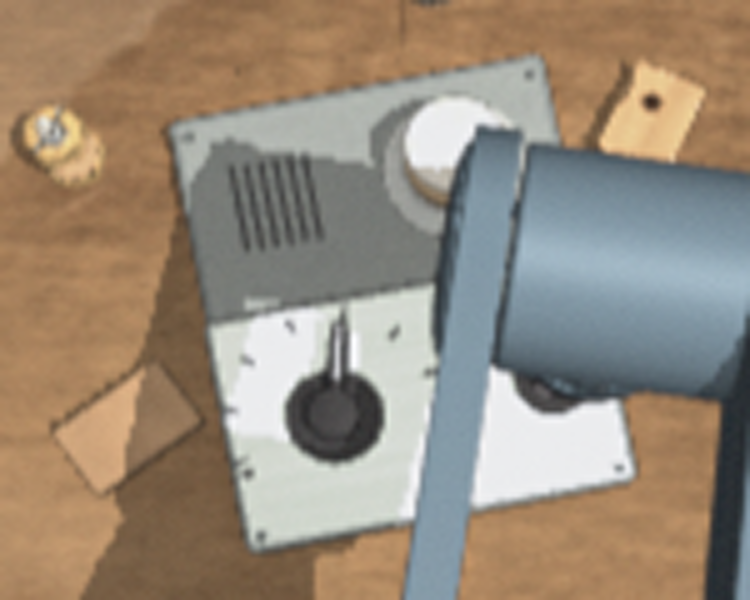

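Run:
```python
from h import *
o,c=pickle.load(open("w11.pkl","rb"))
p=c["pixels"]
for k in (3.5,4,4.5):
    ph=YAW+np.radians(105-30*k);print(k,proj(c,[[AX[0]+r*np.cos(ph),AX[1]+r*np.sin(ph),z] for r,z in ((.05,.096),(.02,.096),(.055,.06))]).round(1).tolist())
cv2.imwrite("pics/w11z.png",cv2.resize(p[130:280,80:330],None,fx=3,fy=3,interpolation=cv2.INTER_CUBIC))
d=np.r_[.5277,.041,0]-toolT(o)[:3,3];print(toolT(o)[:3,:3].T@d)
```

```text
3.5 [[124.1, 182.9], [133.9, 217.9], [142.2, 170.2]]
4 [[140.1, 182.9], [140.1, 217.9], [157.7, 170.2]]
4.5 [[156.1, 187.0], [146.3, 219.5], [173.1, 174.2]]
[ 0.18991222 -0.00322182  0.00968662]
```

View pics/w11z.png

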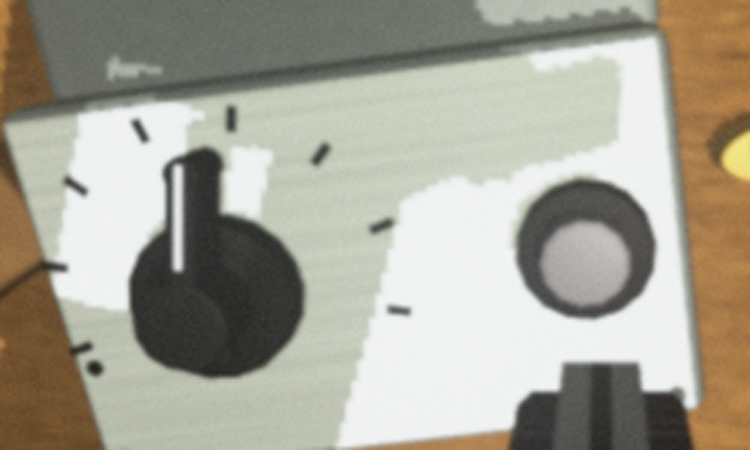

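The white line runs from (139,185) to (140,220), which matches the k=4 prediction of (140,183) to (140,218). The button is as predicted. Descending to just above it.

Request:
{"method": "servo_tool", "body": {
  "targets": [
    [0,0,0,10,-3,10,-1],
    [0,0,0,40,-3,10,-1],
    [0,0,0,70,-3,10,-1],
    [0,0,0,90,-3,10,-1],
    [0,0,0,100,-3,10,-1],
    [0,0,0,104,-3,10,-1],
    [0,0,0,104,-3,10,-1],
    [0,0,0,104,-3,10,-1]
  ]
}}

```text
time_s: 13.8
eef_pos: [0.5272, 0.0428, 0.0865]
eef_rot: [0.023, 0.709, 0.024, -0.705]
wrist_force: [0.0, 0.3, 0.7]
opening: -0.001
```

Run:
```python
from h import *
o,c=shot("wrist");cv2.imwrite("pics/w12.png",c["pixels"][150:350,150:400])
print(o["eef_pos"],o["wrist_force"])
```

```text
[0.52724548 0.04282019 0.08653307] [0.0226326  0.32569983 0.69028578]
```

View pics/w12.png

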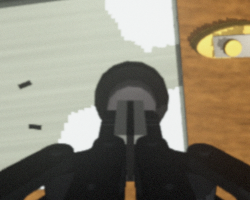

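The fingertip is centred over the grey button. Now press slowly.

Request:
{"method": "servo_tool", "body": {
  "targets": [
    [0,0,0,4,1,0,-1],
    [0,0,0,7,1,0,-1],
    [0,0,0,9,1,0,-1],
    [0,0,0,11,1,0,-1],
    [0,0,0,13,1,0,-1],
    [0,0,0,14.5,1,0,-1],
    [0,0,0,15,1,0,-1],
    [0,0,0,15,1,0,-1]
  ]
}}

```text
time_s: 14.85
eef_pos: [0.5281, 0.0415, 0.0754]
eef_rot: [0.024, 0.709, 0.024, -0.704]
wrist_force: [-14.5, -1.1, 37.5]
opening: 0.001
```

Run:
```python
from h import *
o,c=shot("wrist");cv2.imwrite("pics/w13.png",c["pixels"][150:350,150:400])
print(o["eef_pos"],o["wrist_force"])
```

```text
[0.52814194 0.041472   0.07542326] [-14.51189899  -1.08377795  37.50649511]
```

View pics/w13.png

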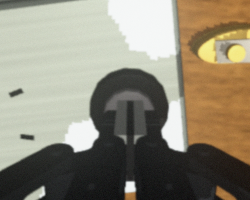

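The force is 37 N at z = 0.0754, higher than expected. I'll check what is touching before going on.

Run:
```python
from h import *
o,c=shot("wrist");cv2.imwrite("pics/w14.png",c["pixels"])
print(o["eef_pos"],o["wrist_force"],o["torque"])
o,c=shot("side");cv2.imwrite("pics/s14.png",cv2.resize(c["pixels"][130:330,150:370],None,fx=3,fy=3,interpolation=cv2.INTER_CUBIC))
```

```text
[0.52812438 0.04149281 0.0754378 ] [-13.99255317  -0.41670422  37.44043166] [-0.13331915  2.44509784  0.01021233]
```

View pics/w14.png

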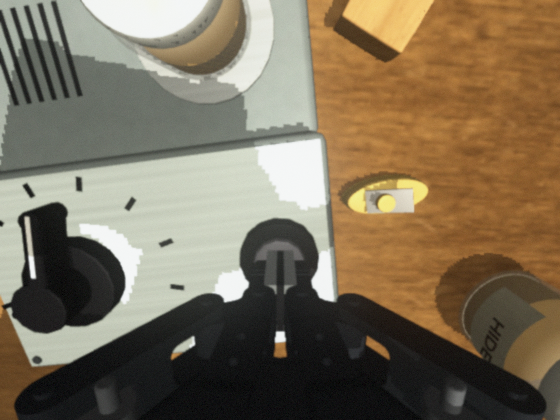

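View pics/s14.png

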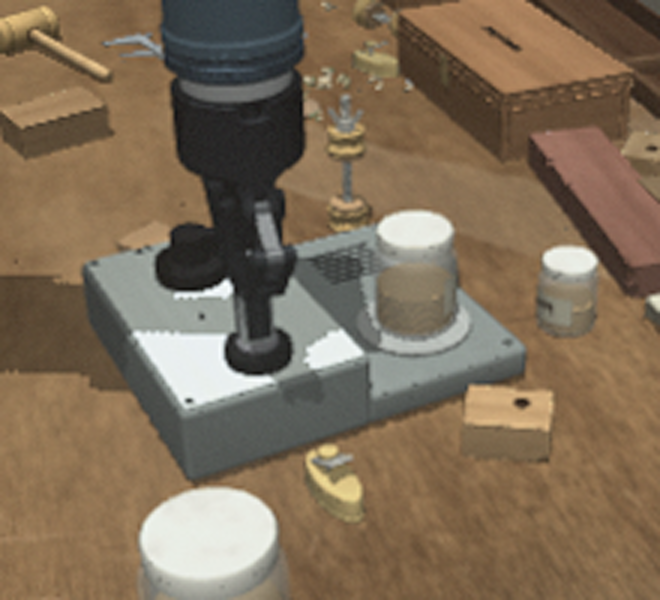

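Run:
```python
from h import *
from bench import ctrl
o,c=shot("wrist")
print(o["time_s"],o["eef_pos"],o["wrist_force"])
B=np.array([.5277,.0403])
for z in(.078,.0754,.072): print("btn far",z,proj(c,[[B[0]+.014,B[1],z],[B[0],B[1]+.014,z],[B[0],B[1]-.014,z]]).round(1).tolist())
print("collar",proj(c,[[B[0]+.022,B[1],.072],[B[0],B[1]+.022,.072],[B[0],B[1]-.022,.072]]).round(1).tolist())
cv2.imwrite("pics/w15.png",cv2.resize(cv2.convertScaleAbs(c["pixels"][205:305,220:340],alpha=1.8),None,fx=6,fy=6,interpolation=cv2.INTER_CUBIC))
```

```text
15.0 [0.5281299  0.04149327 0.07543787] [-14.07465873  -0.71006481  36.05296185]
btn far 0.078 [[281.4, 243.0], [252.7, 266.3], [306.3, 269.5]]
btn far 0.0754 [[281.3, 241.0], [253.1, 264.0], [305.9, 267.2]]
btn far 0.072 [[281.3, 238.6], [253.6, 261.2], [305.3, 264.3]]
collar [[282.3, 224.3], [238.8, 260.3], [320.0, 265.2]]
```

View pics/w15.png

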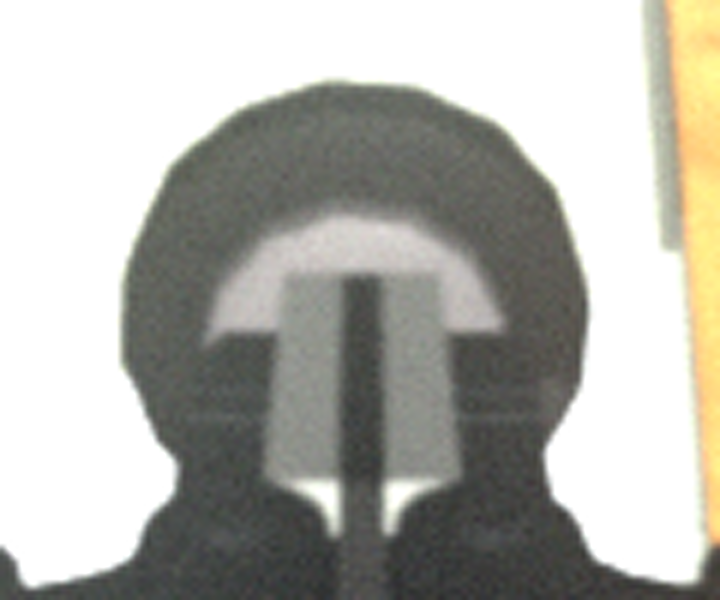

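Run:
```python
from h import *
o,c=pickle.load(open("w11.pkl","rb"))
p=c["pixels"]
B=np.array([.5277,.0403])
def prof(p,u,r0,r1): return cv2.cvtColor(p,cv2.COLOR_BGR2GRAY)[r0:r1,int(u)-2:int(u)+3].mean(1).round().astype(int).tolist()
print("w11 pred btn far/near .078",proj(c,[[B[0]+.014,B[1],.078],[B[0]-.014,B[1],.078],[B[0]+.022,B[1],.06],[B[0]+.022,B[1],.072]]).round(1).tolist());print(prof(p,275,180,245))
# w12 crop offset 150,150 ; pose known
o2=dict(o);
im=cv2.imread("pics/w12.png");print("w12",prof(im,281-150,60,110))
im=cv2.imread("pics/w14.png");print("w14",prof(im,281,210,260))
T=toolT(o);T[:3,3]=[.52725,.04282,.08653];c2=dict(c);c2["T"]=T@c["tool_from_camera"]
print("w12 pred",proj(c2,[[B[0]+.014,B[1],.078],[B[0]+.022,B[1],.06],[B[0]+.022,B[1],.072]]).round(1).tolist())
T=toolT(o);T[:3,3]=[.52813,.04149,.07543];c2["T"]=T@c["tool_from_camera"]
print("w14 pred",proj(c2,[[B[0]+.014,B[1],.078],[B[0]+.014,B[1],.072],[B[0]+.022,B[1],.06],[B[0]+.022,B[1],.072]]).round(1).tolist())
```

```text
w11 pred btn far/near .078 [[276.4, 202.1], [274.5, 231.8], [277.1, 189.0], [277.0, 191.8]]
[220, 234, 240, 241, 241, 241, 238, 224, 200, 154, 95, 68, 71, 77, 81, 84, 84, 84, 82, 81, 77, 77, 82, 109, 151, 176, 188, 189, 190, 189, 186, 186, 186, 184, 184, 183, 180, 180, 179, 178, 178, 176, 174, 173, 172, 172, 169, 168, 166, 166, 156, 131, 97, 77, 76, 107, 184, 231, 240, 241, 242, 241, 241, 242, 242]
w12 [187, 129, 74, 56, 55, 57, 56, 59, 60, 58, 57, 57, 58, 57, 56, 56, 55, 53, 54, 57, 62, 62, 65, 65, 66, 73, 83, 103, 112, 113, 111, 109, 108, 108, 108, 107, 106, 106, 107, 97, 77, 55, 47, 46, 47, 46, 45, 46, 43, 42]
w14 [211, 211, 210, 209, 208, 209, 211, 198, 137, 80, 59, 58, 59, 57, 61, 64, 61, 61, 60, 60, 58, 59, 59, 57, 56, 58, 54, 57, 62, 68, 76, 93, 112, 118, 117, 114, 114, 114, 111, 106, 82, 60, 49, 47, 46, 49, 48, 47, 48, 45]
w12 pred [[283.7, 233.8], [284.3, 210.4], [284.6, 216.4]]
w14 pred [[281.3, 243.0], [281.2, 238.6], [282.1, 217.3], [282.2, 224.3]]
```

The button's far edge moved from row 236.5 to row 241. With the same offset, the prediction is 241.3 for fully down and 245.7 for up, so it is at the bottom and 37 N is its stop. Releasing straight up.

Request:
{"method": "servo_tool", "body": {
  "targets": [
    [0,0,0,-3,0,0,-1],
    [0,0,0,-8,0,0,-1],
    [0,0,0,-20,0,0,-1],
    [0,0,0,-50,0,0,-1],
    [0,0,0,-85,0,0,-1],
    [0,0,0,-115,0,0,-1],
    [0,0,0,-115,0,0,-1],
    [0,0,0,-115,0,0,-1]
  ]
}}

```text
time_s: 16.05
eef_pos: [0.5268, 0.0415, 0.1896]
eef_rot: [0.023, 0.709, 0.024, -0.705]
wrist_force: [-0.6, 0.1, 0.3]
opening: 0.001
```

Run:
```python
from h import *
o,c=shot("wrist");cv2.imwrite("pics/w16.png",c["pixels"])
print(o["eef_pos"],o["wrist_force"])
B=np.array([.5277,.0403])
g=cv2.cvtColor(c["pixels"],cv2.COLOR_BGR2GRAY)
for z in (.078,.072): print(z,proj(c,[[B[0]+.014,B[1],z],[B[0]-.014,B[1],z],[B[0],B[1],z]]).round(1).tolist())
u=int(proj(c,[[*B,.078]])[0,0])
print(u,g[180:250,u-2:u+3].mean(1).astype(int).tolist())
ph=YAW+np.radians(-15);print(proj(c,[[AX[0]+r*np.cos(ph),AX[1]+r*np.sin(ph),.096] for r in(.05,.02)]))
```

```text
[0.52675265 0.04153234 0.18960596] [-0.58962695  0.0930914   0.29817125]
0.078 [[280.9, 191.6], [278.8, 221.9], [279.8, 207.0]]
0.072 [[280.8, 190.1], [278.8, 219.9], [279.8, 205.2]]
279 [86, 66, 67, 70, 70, 77, 82, 83, 86, 82, 79, 80, 100, 140, 170, 186, 191, 191, 192, 190, 189, 187, 188, 186, 185, 185, 183, 182, 182, 180, 179, 178, 178, 176, 175, 172, 173, 171, 170, 169, 157, 130, 95, 80, 78, 86, 147, 224, 239, 241, 241, 241, 241, 241, 241, 241, 241, 241, 241, 241, 241, 241, 241, 242, 241, 241, 241, 241, 241, 234]
[[143.27814327 170.70219718]
 [143.05958317 206.59254083]]
```

View pics/w16.png

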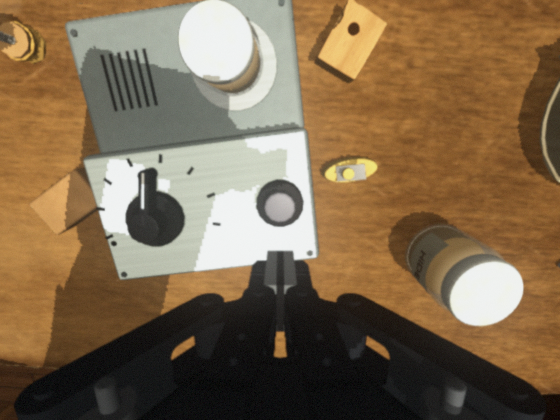

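Button edges are at rows 193 and 221.5, showing the same offset from the "up" prediction as before the press. The pointer at (143,171)–(143,207) is still on four, the jar is on its plate, and nothing is touched. Handing in.

```bash
python3 -c "
from bench import ctrl
print(ctrl.hand_in())"
```

```text
the job is handed in; nothing more can be done
None
```

The stirrer is set to speed four and has been started, and I've handed the job in (no verdict was reported). I pushed the pointer anticlockwise from position 5 to the zero stop, then clockwise four clicks. Then I pressed the start button, let it come up, and lifted the arm clear, at about 16 s on the robot's clock.

**Last checks:**
- **Selector:** the pointer's white line matches the position predicted for four to about a pixel, and three marks remain clockwise of it.
- **Start button:** its edges in the picture show it fully down during the press and up again afterwards.
- **Surroundings:** the stirrer's button and selector lie where first measured, the jar stands on its plate, and the neighbouring things look unmoved. The wrist force is about zero.

**What disagreed:** the press reached about 37 N at a TCP height of 75.4 mm, where I expected about 5 N at 72 mm. It looks as if the fingertips reach about 3 mm below the TCP, so the button hit its end stop early. The only evidence that it went fully down is its edge position in the wrist images.

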